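Tip the spindles into the slotted stock box

ROBOT

A 7-joint arm with a two-finger parallel gripper is mounted at the origin on the work surface. World frame = base frame: x ahead of the robot, y to its left, z up, the work surface at z = 0. Lengths are in m, angles in rad, forces in N, time in s.
With the tool pointing down it reaches from about 0.4 to 0.925 m from the base axis. Payload 4.1 kg.
Tool frame: the origin (TCP) lies midway between the tips of the shut fingers; the grasp point (between the pads) lies 19 mm behind it; z points along the fingers, y is the line along which they close (so a half turn about z gives the same grasp; the last joint's range is limited). The gripper opens to 85 mm and grips with 20 to 120 N. Pads are 22 mm wide; open, the fingers measure 114 mm over their backs; the gripper's body (76 mm by 85 mm) begins 54 mm behind the grasp point. The pads swing forward as they close: fully open they stand 13 mm farther back than shut.
Start: joints at [-1.416, 0.398, 0.045, 1.537, -0.019, 1.207, -0.051], TCP at [0.163, 0.629, 0.231] pointing down, gripper open.
Joint ranges: [-2.82, 2.82], [-0.49, 2.23], [-1.37, 1.46], [0, 2.46], [-1.36, 4.5], [0.23, 2], [-2.94, 2.94]. Speed limits (rad/s): [2.57, 2.57, 3.14, 3.14, 3.14, 3.14, 3.14].

INTERFACE

Orientations are given as [roll, pitch, yaw] about the fixed x, y, z axes, in that order (R = Rz(yaw) Ry(pitch) Rx(roll)).
In Python, from plant import robot, optics gives the robot as it stands. Calls block until the motion is done:
- robot.reach(position, orientation): joint-space move of the TCP to a pose.
- robot.servo_line(position, rotation=None, vel=0.15): straight line of the TCP; rotation=None keeps the orientation; vel is the mean speed in m/s.
- robot.move_j(angles): joint-space move.
- robot.open_jaws() and robot.close_gripper(grasp_force=None): open the fingers fully, or close them until they stop; grasp_force is the grip in N (None keeps the last).
- robot.hold(seconds).
- robot.inverse_kinematics(position, orientation): joint angles nearest the present ones, or None.
- optics.get_image(name): name is "side" or "top" or "wrist"; returns a dict with "color" (400x640x3 uint8, red, green, blue), "intrinsics" (3x3 intrinsics, pixels), "k1" (the pictures are not rectified: a ray, as slopes to the right and down, at radius r is drawn at 1 + k1 r^2 times it, then the intrinsics apply), "xyz" and "rotation" of the camera in the world; the wrist camera has in their place "tool_from_camera" (4x4, takes a point from camera to tool coordinates, whose origin is the TCP and whose axes are the flange's). Camera axes: x right, y down, z forward; pixel columns grow to the right and rows downward; lengths in m; the calibration is good to about 2 mm. A picture is of the moment at which its call begins: read the wrist's pose just before it. There is no depth.
A pose or a line that the arm cannot do raises robot.IKError and nothing moves.
- robot.finish_job(): hands the job in; it is judged then, once.
Readings, each from a call of its own:
- robot.current_clock(): time.
- robot.current_joint_pos(): joint angles.
- robot.current_joint_velocities(): joint speeds.
- robot.current_joint_torque(): joint torques, N m.
- robot.current_eef_pos(): TCP position.
- robot.current_orientation(): TCP orientation.
- robot.current_ft_force(): force on the tool from outside, world axes, zero at the start.
- robot.current_ft_torque(): the same for the moment, N m.
- robot.current_gripper_width(): opening from 0.0 (shut) to 1.0 (fully open).
- robot.current_gripper_force(): force on a finger pad.
Only numpy, scipy, OpenCV 4.12 (cv2) and the standard library are available. Lean on these libraries where they do the work, as an engineer would, in place of code of your own. Each camera call takes 0.05 s, during which the arm holds its last target. There are 200 camera calls.

TASK

Lift the blue carrying tray by its black handle with both steel spindles in it, turn it so that the spindles lie along the slot of the yellow stock box, and tip it sideways so that both roll through the slot into the box. Then stand the empty tray upright on the bench again and let go.

Things in the scene. Friction and masses are not known exactly. Their poses are not given: they have to be found in the camera images.
- tray: Loose blue tray, 160 (x) x 106 (y) x 88 mm, ~0.2 kg. Origin: centre of underside, z up. Black handle bar along x over the middle, 10 mm thick, z 62-88; grip from above, fingers closing along y. Trough 152 long: flat floor 40 wide at z 4; on both y sides a ramp rises at 25 deg to an open edge at y +/-53, z 19. Spindles roll out over either edge when tilted about x past 25 deg; 50 deg empties it.
- spindle_1: One of two alike polished steel spindles (round bars, hemispherical ends), 10 mm diameter, 140 mm long, about 85 g, lying loose on the flat floor of the blue tray along the tray's x. Origin at its middle, on its axis; its x runs along it.
- spindle_2: One of two alike polished steel spindles (round bars, hemispherical ends), 10 mm diameter, 140 mm long, about 85 g, lying loose on the flat floor of the blue tray along the tray's x. Origin at its middle, on its axis; its x runs along it.
- slot_box: Yellow stock box fixed to the bench, 200 (x) x 120 (y) x 85 mm high, walls 5. Origin: centre of underside, z up. Open hopper top, 190 x 110 at the rim (z 85); its two long steel sides slope down at 36 deg to a central slot 190 long (x), 28 wide, at z 55; hollow below to the floor at z 5. Not the grey square 120 mm box, 80 high, with a round black hole.
There are look-alikes about, which are no part of the job. There is more than one size of the slot_box; the one meant has the size given above.

How it is judged:
On the way, in this order (a step that is already met when the one before it is completed fails the run):
1. the tray is lifted off the bench with both spindles in it (height (world z) of tray above 0.05 m and distance between each of spindle_1, spindle_2 and tray below 0.065 m), for 0.2 s.
2. both spindles are inside the yellow box, below the slot (z of spindle_1 in the frame of slot_box between 0 and 0.045 m and x of spindle_1 in the frame of slot_box between -0.095 and 0.095 m and y of spindle_1 in the frame of slot_box between -0.055 and 0.055 m and z of spindle_2 in the frame of slot_box between 0 and 0.045 m and x of spindle_2 in the frame of slot_box between -0.095 and 0.095 m and y of spindle_2 in the frame of slot_box between -0.055 and 0.055 m), for 0.2 s.
At the end, for the whole second after the job is handed in: Both spindles lie at rest inside the yellow box below its slot (centres under 45 mm above its underside), and the tray stands released and still on the bench itself, anywhere, upright to within 7 degrees (all of step 2 and height (world z) of tray between -0.01 and 0.01 m and angle between tray's own z axis and vertical below 0.12 rad and linear speed of tray below 0.03 m/s and linear speed of each of spindle_1, spindle_2 below 0.05 m/s); the robot touches nothing.
It also fails if it takes over 61 s, if anything falls off the work surface, if the arm or the gripper's body presses on something with over 40 N, if the wrist force passes 120 N, or if a joint passes its speed limit or range.

## Working session

There is one attempt and no reset: what is moved stays moved. The work goes in short steps, each a Python script; the robot and the scene stay as the last script left them, time stands still between calls to the robot, and variables do not carry over. Pictures are saved under pics/ and viewed, at most 10 in all, crops included, and the job is handed in when it is done.

```bash
ls; mkdir -p pics; python3 - <<'E'
from plant import robot, optics
import cv2,json
for n in("side","top"):
    d=optics.get_image(n)
    cv2.imwrite(f"pics/{n}0.png",d["color"][:,:,::-1])
    print(n,d["intrinsics"].tolist(),d["k1"],d["xyz"],d["rotation"])
print(robot.current_orientation(),robot.current_eef_pos(),robot.current_clock())
E
```

```text
pics
side [[408.9292169349868, 0.0, 312.1639886923778], [0.0, 408.9292169349868, 198.8115573729394], [0.0, 0.0, 1.0]] -0.07238325433565466 [0.25876581 0.57448511 0.65594061] [-2.34566185 -0.00805146 -2.88572563]
top [[395.9469724178094, 0.0, 315.3732603957131], [0.0, 395.9469724178094, 207.41146018779054], [0.0, 0.0, 1.0]] -0.02770286770309239 [ 2.45383689e-01 -7.81742617e-04  1.00799356e+00] [-2.97004188 -0.02216822 -1.56288972]
[-3.13983572e+00  1.01705403e-04  2.88791594e+00] [0.1630214  0.62864267 0.23036215] 0.1
```

View pics/top0.png

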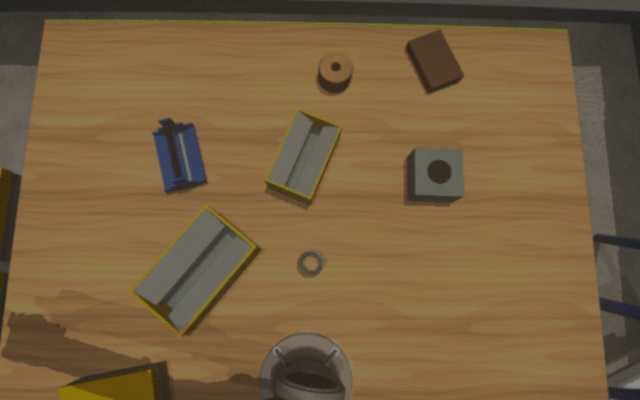

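View pics/side0.png

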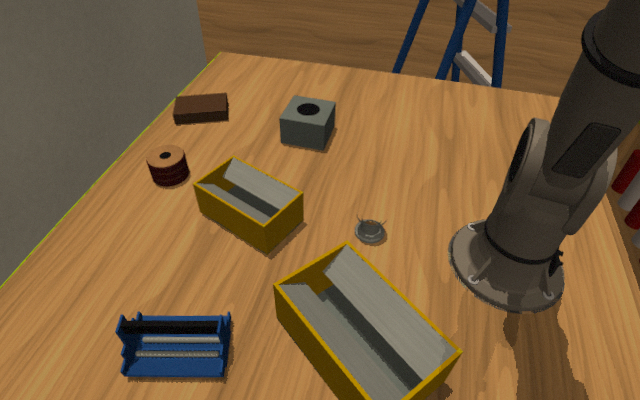

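Top view: tray ≈(180,157), smaller yellow box ≈(304,156), larger ≈(195,270); the robot base is at the bottom, world x points up and y left. The side view shows the same tray with both spindles beneath the bar at (175,345). Next I'll zoom in and measure.

```bash
cat > h.py <<'E'
import numpy as np, cv2
from scipy.spatial.transform import Rotation as R
def ray(d,px):
    k=d["intrinsics"]; p=np.asarray(px,float).reshape(-1,1,2)
    u=cv2.undistortPoints(p,k,np.array([d["k1"],0,0,0.]),None,None).reshape(-1,2)
    v=np.c_[u,np.ones(len(u))]@R.from_euler("xyz",d["rotation"]).as_matrix().T
    return np.array(d["xyz"]),v
def onplane(d,px,z):
    c,v=ray(d,px); return c+v*((z-c[2])/v[:,2])[:,None]
def tri(d1,p1,d2,p2):
    c1,v1=ray(d1,p1); c2,v2=ray(d2,p2); out=[]
    for a,b in zip(v1,v2):
        s,t=np.linalg.lstsq(np.c_[a,-b],c2-c1,rcond=None)[0]
        P,Q=c1+s*a,c2+t*b; out.append(np.r_[(P+Q)/2,np.linalg.norm(P-Q)])
    return np.array(out)
E
python3 - <<'E'
from h import *
from plant import optics
import pickle
D={n:optics.get_image(n) for n in("top","side")}; pickle.dump(D,open("d.pkl","wb"))
im=D["top"]["color"][:,:,::-1]
a=cv2.resize(im[105:205,140:350],None,fx=3.8,fy=3.8,interpolation=cv2.INTER_CUBIC)
cv2.imwrite("pics/a.png",np.clip(a.astype(float)*1.6,0,255))
b=cv2.resize(im[200:340,125:265],None,fx=4,fy=4,interpolation=cv2.INTER_CUBIC)
hsv=cv2.cvtColor(D["top"]["color"],cv2.COLOR_RGB2HSV)
for lo,hi in(((22,170,60),(34,255,255)),((105,120,40),(125,255,255))):
    m=cv2.inRange(hsv,lo,hi)
    for c in cv2.findContours(m,cv2.RETR_EXTERNAL,cv2.CHAIN_APPROX_NONE)[0]:
        if cv2.contourArea(c)>400:
            h=cv2.convexHull(c); q=cv2.approxPolyDP(h,4,True).reshape(-1,2)
            P=onplane(D["top"],q,.085 if lo[0]<50 else .019)
            print(q.tolist(),P.round(3)[:,:2].tolist(),np.linalg.norm(P-np.roll(P,-1,0),axis=1).round(3))
E
```

```text
[[153, 367], [152, 399], [60, 399], [61, 387]] [[0.043, 0.336], [-0.024, 0.334], [-0.027, 0.536], [-0.002, 0.537]] [0.067 0.202 0.025 0.205]
[[206, 204], [256, 247], [193, 323], [176, 332], [129, 291]] [[0.411, 0.238], [0.311, 0.117], [0.139, 0.253], [0.119, 0.29], [0.207, 0.403]] [0.157 0.219 0.042 0.144 0.261][ WARN:0@0.728] global loadsave.cpp:1063 imwrite_ Unsupported depth image for selected encoder is fallbacked to CV_8U.
```

View pics/a.png

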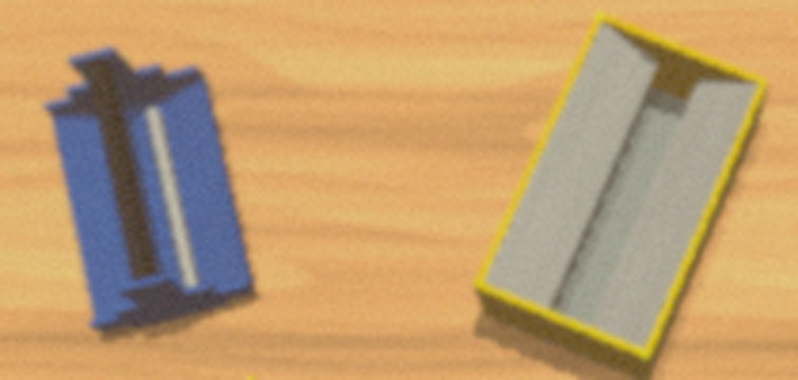

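Zoomed: small-box rim corners at crop (601,14),(767,80),(652,362),(480,287). The tray's bar runs from crop (97,60) to (145,277). The large box measures 0.26×0.155, so it is the decoy. Next: check the small box's size and view the tray close up in the side image.

```bash
python3 - <<'E'
from h import *
import pickle
D=pickle.load(open("d.pkl","rb"))
f=lambda q,s,o:(np.array(q)+.5)/s-.5+np.array(o)
def show(n,P): print(n,P.round(4)[:,:2].tolist(),np.linalg.norm(P-np.roll(P,-1,0),axis=1).round(4),P.mean(0).round(4)[:2])
show("box",onplane(D["top"],f([(601,14),(767,80),(652,362),(480,287)],3.8,(140,105)),.085))
# sideview rim corners from full image
show("box side",onplane(D["side"],[(233,159),(303,200),(264,220),(195,182)],.085))
show("edge",onplane(D["top"],f([(50,105),(203,70),(255,292),(97,328)],3.8,(140,105)),.019))
show("bar",onplane(D["top"],f([(97,60),(145,277)],3.8,(140,105)),.088))
im=D["side"]["color"][:,:,::-1]
a=cv2.resize(im[305:385,110:240],None,fx=6,fy=6,interpolation=cv2.INTER_CUBIC)
cv2.imwrite("pics/b.png",cv2.convertScaleAbs(a,alpha=1.6))
E
```

```text
box [[0.654, 0.0255], [0.6104, -0.0826], [0.4235, -0.01], [0.4702, 0.0987]] [0.1166 0.2005 0.1182 0.1978] [0.5395 0.0079]
box side [[0.6034, -0.0671], [0.4186, 0.0172], [0.4755, 0.0885], [0.6509, 0.0245]] [0.2031 0.0912 0.1868 0.1032] [0.5371 0.0158]
edge [[0.6112, 0.405], [0.6379, 0.3015], [0.4809, 0.2567], [0.4549, 0.361]] [0.1069 0.1632 0.1074 0.1623] [0.5462 0.3311]
bar [[0.6164, 0.349], [0.4733, 0.3081]] [0.1489 0.1489] [0.5449 0.3285]
```

View pics/b.png

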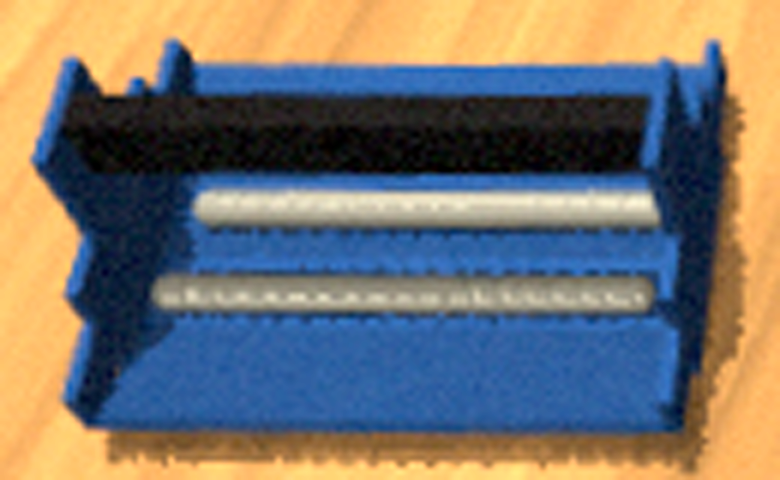

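The side crop shows both spindles on the tray floor. The small box measures 0.20×0.118 (matches), centre (0.5395, 0.008), yaw −21.7°. Tray edges measure 0.107×0.163, centre (0.5455, 0.330), yaw 16°; bar and edge agree. Next I'll compare pour options by IK.

```bash
cat > g.py <<'E'
from h import *
ZG=.056
def tool(o,yaw,phi=0,flip=0):
    """TCP pose for tray origin o, yaw, tilt phi about tray x (rad)"""
    T=R.from_euler("ZX",[yaw,phi])
    return np.array(o)+T.apply([0,0,ZG]), (T*R.from_euler("x",np.pi)*R.from_euler("z",np.pi*flip)).as_euler("xyz")
BC,BY=np.array([.5395,.0079]),np.radians(-21.7)
TC,TY=np.array([.5455,.330]),np.radians(16)
def over(s,phi,edge=-.035,ez=.100):
    """tray origin with its pouring edge at box y=-s*edge side, s=+1: pours toward -y"""
    a=abs(phi); dy=.053*np.cos(a)+.019*np.sin(a); dz=-.053*np.sin(a)+.019*np.cos(a)
    yb=s*(-edge+dy)
    return np.array([*(BC+yb*np.array([-np.sin(BY),np.cos(BY)])),ez-dz])
E
python3 - <<'E'
from g import *
from plant import robot
q=lambda *a,**k:robot.inverse_kinematics(*map(list,tool(*a,**k)))
r=lambda x:None if x is None else np.round(x,2).tolist()
for fl in(0,1):
    print("grasp",fl,r(q([*TC,0],TY,0,fl)), r(q([*TC,.15],TY,0,fl)))
    for s in(1,-1):
        o=over(s,np.radians(55)); 
        for ph in (0,30,55): print(" pour",s,fl,ph,o.round(3),r(q(o,BY,np.radians(s*ph),fl)))
E
```

```text
grasp 0 [-1.03, 0.63, 0.58, 1.74, -0.42, 0.9, -1.56] [-1.08, 0.47, 0.65, 1.61, -0.3, 1.17, -1.65]
 pour 1 0 0 [0.569 0.083 0.133] [-1.09, 0.64, 1.27, 1.79, -0.66, 1.21, -1.58]
 pour 1 0 30 [0.569 0.083 0.133] [-0.73, 0.43, 1.06, 2.0, -1.03, 1.15, -1.1]
 pour 1 0 55 [0.569 0.083 0.133] [-0.16, 0.5, 0.65, 2.09, -1.35, 1.34, -0.65]
 pour -1 0 0 [ 0.51  -0.067  0.133] [-0.93, 0.47, 1.28, 1.93, -0.51, 1.12, -1.4]
 pour -1 0 30 [ 0.51  -0.067  0.133] [-1.09, 0.78, 1.26, 1.8, -0.24, 1.22, -1.73]
 pour -1 0 55 [ 0.51  -0.067  0.133] [-1.14, 1.12, 1.26, 1.68, -0.14, 1.37, -1.83]
grasp 1 [-0.71, 0.55, 0.14, 1.73, -0.09, 0.86, 1.32] [-0.75, 0.4, 0.18, 1.6, -0.08, 1.15, 1.3]
 pour 1 1 0 [0.569 0.083 0.133] [-0.68, 0.35, 0.59, 1.78, -0.22, 1.07, 1.17]
 pour 1 1 30 [0.569 0.083 0.133] [-0.85, 0.62, 1.31, 2.0, -1.18, 1.33, 2.15]
 pour 1 1 55 [0.569 0.083 0.133] [0.82, 0.46, -0.56, 2.07, -0.99, 0.91, 2.24]
 pour -1 1 0 [ 0.51  -0.067  0.133] [-0.73, 0.3, 0.93, 1.93, -0.28, 1.05, 1.51]
 pour -1 1 30 [ 0.51  -0.067  0.133] [-0.64, 0.43, 0.48, 1.79, 0.26, 1.26, 0.91]
 pour -1 1 55 [ 0.51  -0.067  0.133] [-0.64, 0.67, 0.32, 1.66, 0.49, 1.54, 0.67]
```

```bash
python3 - <<'E'
from g import *
from plant import robot, optics
robot.reach(*map(list,tool([*TC,.12],TY,0,1)))
p,e=tool([*TC,0],TY,0,1); robot.servo_line(list(p),list(e),vel=.1)
robot.close_gripper(60); print(robot.current_gripper_width(),robot.current_gripper_force(),robot.current_ft_force())
p[2]+=.15; robot.servo_line(list(p),None,vel=.08)
print(robot.current_gripper_width(),robot.current_ft_force(),robot.current_clock(),np.round(robot.current_joint_pos(),2))
d=optics.get_image("side"); cv2.imwrite("pics/lift.png",d["color"][:,:,::-1])
E
```

```text
0.10567191946035429 60.29070854187012 [-0.40261945  0.19874815 -0.4952985 ]
0.10363757037359689 [ 0.30268358 -0.81058669 -3.19589369] 6.025 [-0.74  0.4   0.18  1.6  -0.08  1.15  1.3 ]
```

View pics/lift.png

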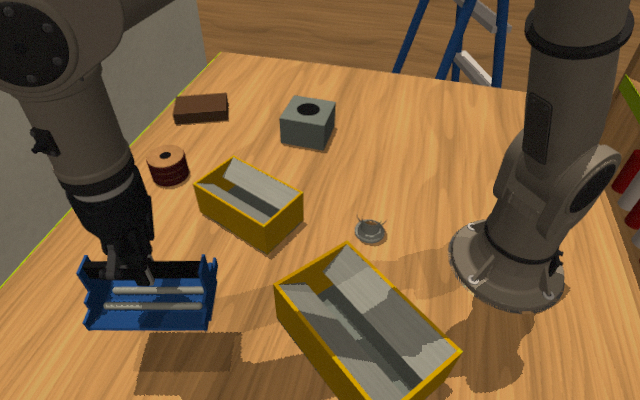

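The tray is gripped and lifted level, with both spindles in it at (155,290) and (152,306). Next I'll transport it to the far side of the box and level it.

```bash
python3 - <<'E'
from g import *
from plant import robot, optics
go=lambda o,y,ph,v:robot.servo_line(*[list(x) for x in tool(o,y,ph,1)],vel=v)
phi=np.radians(-55); o=over(-1,phi); h=o.copy(); h[2]=.15
go(h,BY,0,.1)
go(over(-1,np.radians(20)),BY,np.radians(-20),.04)
print(robot.current_eef_pos(),robot.current_clock())
for n in("top","side"):
    d=optics.get_image(n); cv2.imwrite(f"pics/pre_{n}.png",d["color"][:,:,::-1])
a=[cv2.imread(f"pics/pre_{n}.png")[y:y+250,x:x+320] for n,x,y in(("top",180,60),("side",130,70))]
cv2.imwrite("pics/pre.png",cv2.resize(np.hstack(a),(800,312)))
E
```

```text
[ 0.51293295 -0.05970239  0.15331133] 11.7083
```

View pics/pre.png

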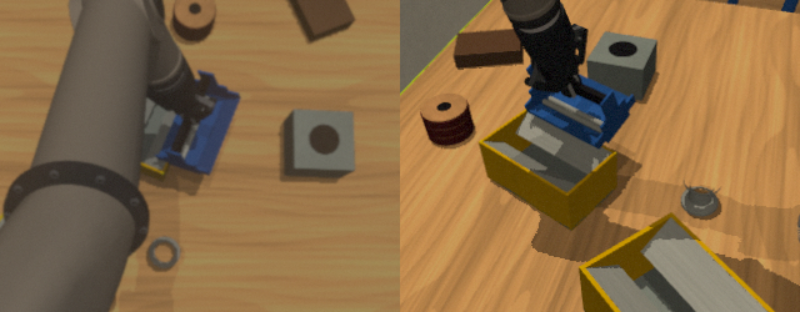

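The tray is tilted 20° with its edge parallel to the slot and just over the near side of the hopper; the spindles sit at the ramp (570,115 in the right half). Now I'll pour.

```bash
python3 - <<'E'
from g import *
from plant import robot, optics
go=lambda o,y,ph,v:robot.servo_line(*[list(x) for x in tool(o,y,ph,1)],vel=v)
for a in(38,55): go(over(-1,np.radians(a)),BY,np.radians(-a),.05)
robot.hold(1.0); print(robot.current_ft_force(),robot.current_clock())
h=over(-1,np.radians(55)); h[2]=.16
go(h,BY,0,.06)
go([*TC,.16],TY,0,.12)
print(robot.current_ft_force(),robot.current_clock())
for n in("top","side"):
    d=optics.get_image(n); cv2.imwrite(f"pics/post_{n}.png",d["color"][:,:,::-1])
a=[cv2.imread(f"pics/post_{n}.png")[y:y+150,x:x+150] for n,x,y in(("top",230,80),("side",180,130))]
cv2.imwrite("pics/post.png",cv2.convertScaleAbs(cv2.resize(np.hstack(a),(800,400)),alpha=1.8))
E
```

```text
[-0.29698416 -0.94573904 -3.08848011] 13.9
[ 0.01710276 -0.05007013 -2.02613523] 18.675
```

View pics/post.png

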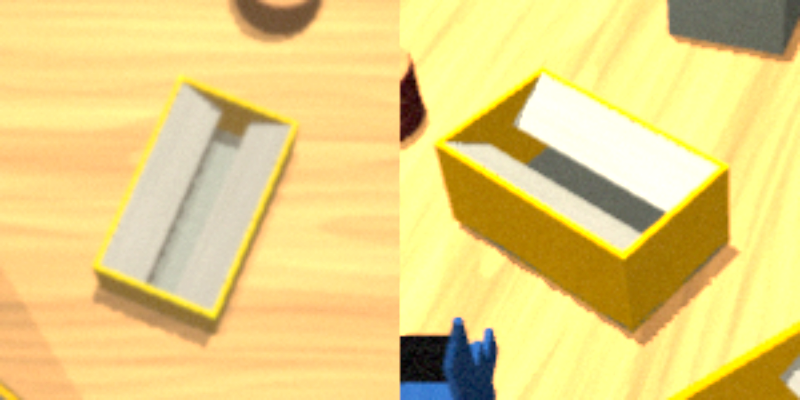

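The hopper is clear, with no spindle stuck on the slopes or in the slot; now I'll check the tray and the bench.

View pics/post_side.png

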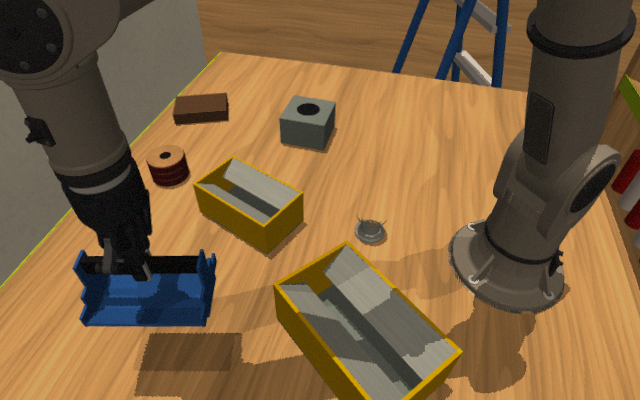

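The tray at (148,290) is empty and no spindles are lying on the bench, so both are inside the box. Next I'll set the tray down with force checks and release it.

```bash
python3 - <<'E'
from g import *
from plant import robot, optics
go=lambda z,v:robot.servo_line(*[list(x) for x in tool([*TC,z],TY,0,1)],vel=v)
go(.02,.1); go(.006,.05); f0=robot.current_ft_force()[2]
for z in np.arange(.005,-.0041,-.001):
    go(z,.02); f=robot.current_ft_force()[2]
    if f-f0>3: break
print(z,f0,f)
robot.open_jaws(); robot.hold(.3); go(.15,.1); robot.hold(.5)
print(robot.current_ft_force(),robot.current_gripper_width(),robot.current_clock())
d=optics.get_image("side"); cv2.imwrite("pics/end.png",d["color"][:,:,::-1])
E
```

```text
-0.001 -2.2078494034519958 6.39854369732074
[-1.09637062 -0.51759468 -0.02527126] 1.0028883783146627 25.6917
```

View pics/end.png

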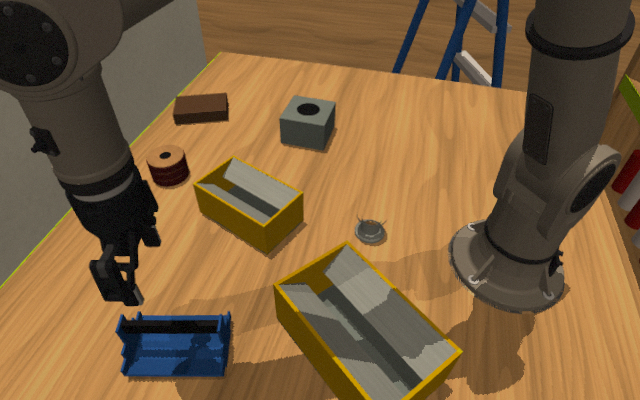

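The empty tray stands upright on the bench at (175,345), released, with the gripper clear above it.

```bash
python3 -c "
from plant import robot
print(robot.finish_job())"
```

```text
the job is handed in; nothing more can be done
None
```

I handed the job in at about 26 s: both spindles were poured through the slot into the 200 mm yellow box and the empty tray was released upright on the bench; that both spindles are in the box is inferred from the tray, hopper and visible bench being clear, and no verdict was returned.

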